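# Lift the slide rack out of its staining dish and hold it level to drain

### The job

Lift the slide rack by its handle straight up out of the white dish it stands in and hold it still and level just above that dish for two full seconds, so that the drips fall back. Then carry it, always level, to the other, empty dish and finish holding it there, still, level and lined up squarely over the opening a few centimetres above the rim: the program ends with the rack in the gripper, not lowered and not let go. Do not touch the empty dish with the rack, and leave both dishes and everything else on the bench where they are.

Things in the scene. Friction and masses are not known exactly. Their poses are not given: they have to be found in the camera images.
- slide_rack: steel slide staining rack, a basket 88 mm (its x) by 74 mm (its y) and 28 mm high with upright glass slides in it, and an arched handle over it whose top bar stands 107 mm above the underside. Loose, about 0.15 to 0.3 kg. Origin: centre of its underside; z up. The slides fill only the +y part, so its centre of mass lies about 7 mm from the middle towards +y. At the start it stands on the floor of dish_full with roughly 14 mm of play all round.
- rack_handle (a point): centre of the rack's grey grip bar, 100 mm above the rack's underside. The bar runs 62 mm along the rack's y, is 10 mm thick along x and 14 mm tall; grip it across its thickness (along the rack's x) from above. The bar lies about 44 mm above the dish's rim at the start.
- dish_full: open rectangular white plastic dish in which the rack stands at the start (told from its twin only by that; the two may swap places). Outside 124 mm (x) by 112 mm (y), 60 mm high, with a rim 4 mm wider all round; opening 116 x 104 mm; inner floor 4 mm above the bench. Loose, 0.45 kg. Origin: centre of its underside; z up.
- dish_empty: the other dish, exactly like dish_full but empty; the place to hold the rack over at the end, with the rack's x along this dish's x (either way round). Origin: centre of its underside; z up.
- petri_dish: covered glass Petri dish, 62 mm across, 16 mm high, lying on the bench; origin at the centre of its underside. A bystander, loose: leave it alone
- carton: small printed carton, 36 x 90 x 30 mm; origin at the centre of its underside, long side along its y. A bystander, loose: leave it alone
- tape_roll: roll of paper tape lying flat, 62 mm across, 19 mm high; origin at the centre of its underside. A bystander, loose: leave it alone
- marker: black marker pen lying flat, 16 x 128 x 18 mm, long side along its y; origin at the centre of its underside. A bystander, loose: leave it alone
- lamp: glass spirit lamp with wick and collar, 67 mm across, 94 mm high; origin at the centre of its underside. A bystander, loose: leave it alone
Things that resemble listed ones, but are neither listed nor needed, are in the scene too. Leave any orange or purple look-alike of the slide_rack alone.

How it is judged (in metres and radians):
On the way:
1. the rack is held clear of the first dish, over it, still and level, for two seconds (z of slide_rack in the frame of dish_full between 0.064 and 0.2 m and x of slide_rack in the frame of dish_full between -0.035 and 0.035 m and y of slide_rack in the frame of dish_full between -0.035 and 0.035 m and angle between slide_rack's own z axis and vertical below 0.1 rad and linear speed of slide_rack below 0.03 m/s and angular speed of slide_rack below 0.2 rad/s and contact force between the fingers and slide_rack above 0.5 N and contact force between slide_rack and dish_full below 0.05 N and contact force between slide_rack and dish_empty below 0.05 N), for 1.7 s.
At the end, for the whole second after the job is handed in: The gripper holds the rack over the empty dish: underside 8 to 120 mm above the rim, centred within 15 mm along each side, square within 0.2 rad, tilt under 0.1 rad, still (under 30 mm/s, 0.2 rad/s), touching neither dish; dishes and bystanders within 20 mm of their starts (z of slide_rack in the frame of dish_empty between 0.068 and 0.18 m and x of slide_rack in the frame of dish_empty between -0.015 and 0.015 m and y of slide_rack in the frame of dish_empty between -0.015 and 0.015 m and angle between the x axis of slide_rack and the x axis of dish_empty, either way round below 0.2 rad and angle between slide_rack's own z axis and vertical below 0.1 rad and linear speed of slide_rack below 0.03 m/s and angular speed of slide_rack below 0.2 rad/s and contact force between the fingers and slide_rack above 0.5 N and contact force between slide_rack and dish_full below 0.05 N and contact force between slide_rack and dish_empty below 0.05 N and distance of each of dish_full, dish_empty, petri_dish, carton, tape_roll, marker, lamp from where it was at the start of the episode below 0.02 m); the arm keeps its last pose, push and grip.
It fails at once if the rack is tilted by more than 0.26 rad (angle between slide_rack's own z axis and vertical above 0.26 rad).
It fails at once if the rack knocks the empty dish (contact force between slide_rack and dish_empty above 0.3 N).
It fails at once if a dish is shifted by more than 20 mm (distance of any of dish_full, dish_empty from where it was at the start of the episode above 0.02 m).
It fails at once if a bystander is shifted by more than 20 mm (distance of any of petri_dish, carton, tape_roll, marker, lamp from where it was at the start of the episode above 0.02 m).
It also fails if it takes over 48 s, if anything falls off the work surface, if the arm or the gripper's body presses on something with over 40 N, if the wrist force passes 120 N, or if a joint passes its speed limit or range.

### The arm

A 7-joint arm with a two-finger parallel gripper is mounted at the origin on a cart in front of the work surface, level with it; the furniture and walls round the work are solid. World frame = base frame: x ahead of the robot, y to its left, z up, the work surface at z = 0. Lengths are in m, angles in degrees, forces in N, time in s.
With the tool pointing down it reaches from about 0.425 to 0.875 m from the base axis. Payload 4.7 kg.
Tool frame: the origin (TCP) lies at the very end of the fingers, on their centre line; the grasp point (between the pads) lies 19 mm behind it (env.grasp_offset is the distance from the TCP to the grasp point, in m); z points along the fingers, y is the line along which they close (so a half turn about z gives the same grasp; the last joint's range is limited). The gripper opens to 87 mm and grips with 3 to 60 N. Pads are 19 mm wide; open, the fingers measure 117 mm over their backs; the gripper's body (75 mm by 190 mm) begins 51 mm behind the grasp point.
Start: joints at [-64.051, 18.392, -4.016, 83.108, 1.295, 78.541, -3.26], TCP at [0.276, 0.588, 0.202] pointing down, gripper open.
Joint ranges: [-163.93, 163.93], [-17.29, 119.83], [-79.2, 71.16], [3.27, 140.29], [-89.18, 269.18], [5.43, 117.66], [-154.24, 154.24]. Speed limits (degrees/s): [147.25, 147.25, 180, 180, 180, 180, 180].

### API

Orientations are given as [roll, pitch, yaw] about the fixed x, y, z axes, in that order (R = Rz(yaw) Ry(pitch) Rx(roll)).
In Python, from cell import env gives the robot as it stands. The module is installed in compiled form; this text tells all that it offers.
- The arm moves only by the tool drive_tool, never from a script. Its argument "moves" is one flat list of numbers, 5 for each row, row after row: the shift along the tool's x, y, z in units of 40 mm (1.0 is 40 mm), then the turn about the tool's z in units of 10 degrees (1.0 is 10 degrees), then the finger opening in mm, from 0 to 87. A call has 1 to 5 rows; each row is the pose to reach, as a shift and turn from the pose commanded when the call began, along the tool's axes at that moment; what a row does not reach only later rows make up. A row lasts 1/8 s, in which the tool goes at most 62.5 mm and 10.7 degrees, less where a joint would pass 70% of its speed; a pose out of reach is approached as far as the arm can. A call with a gripper value outside its range is refused whole. The fingers move at their own pace and stop on an object; "squeeze" is the grip in N (left out, the last holds). Time passes only in rows, so rows that repeat a pose let the fingers close. It gives the time, the measured TCP pose, the force, the opening and the grip force at its end, in the units of the state.
- env.get_obs(): the state, without advancing time (a new reading comes with each control period).
- env.read_camera(name): name is "scene" or "top"; returns (picture, depth): 480x640x3 uint8, red, green, blue; 480x640 float32, m along the optical axis (not along the pixel's ray), 0 where there is no reading.
- env.camera_model(name): a dict with "K" (3x3 intrinsics, pixels), "rvec" (rotation vector, rad) and "tvec" (3), from world to camera coordinates, as OpenCV has them. Camera axes: x right, y down, z forward; pixel columns grow to the right and rows downward; lengths in m; the calibration is good to about 2 mm. A picture is of the moment at which its call begins. camera_model takes no time and is no camera call.
- env.sign_off(): hands the job in; it is judged then, once.
The state is a dict: "time_s": time; "qpos": joint angles; "joint_velocities": joint speeds; "effort": joint torques, N m; "tool_pos": TCP position; "tool_rot": TCP orientation; "force": force on the tool from outside, world axes, zero at the start; "wrist_torque": the same for the moment, N m; "grip_width": finger opening in m; "grasp_force": force on a finger pad.
Only numpy, scipy, OpenCV 4.12 (cv2) and the standard library are available. Lean on these libraries where they do the work, as an engineer would, in place of code of your own. Each camera call takes 0.05 s, during which the arm holds its last target. There are 200 camera calls.

## Working session

There is one attempt and no reset: what is moved stays moved. The work goes in short steps, Python scripts to look and compute and a tool call to move; the robot and the scene stay as the last step left them, time stands still between calls to the robot, and variables do not carry over. Pictures are saved under pics/ and viewed, at most 10 in all, crops included, and the job is handed in when it is done.

Besides the shell and the picture viewer there is one more tool, called in YAML: its name, and indented under it one key for each argument. drive_tool: Moves the arm, as the interface text tells. Its arguments: {"type":"object","properties":{"moves":{"type":"array","items":{"type":"number"}},"squeeze":{"type":"number"}},"required":["moves"]}

```bash
mkdir -p pics; cat > h.py <<'E'
import numpy as np, cv2
from cell import env
def world(name,depth):
    m=env.camera_model(name);R=cv2.Rodrigues(np.array(m["rvec"],float))[0];t=np.array(m["tvec"]).reshape(3);K=np.array(m["K"])
    v,u=np.mgrid[:480,:640]
    c=np.stack([(u-K[0,2])/K[0,0]*depth,(v-K[1,2])/K[1,1]*depth,depth],-1)
    return (c-t)@R
def shot(name):
    p,d=env.read_camera(name);return p,d,world(name,d)
E
python3 - <<'E'
from h import *
for n in("top","scene"):
    p,d,w=shot(n);cv2.imwrite(f"pics/{n}0.png",p[...,::-1]);np.savez(f"{n}0.npz",p=p,w=w,d=d)
o=env.get_obs();print(o["tool_pos"],o["tool_rot"],o["time_s"],o["grip_width"])
E
```

```text
[0.2759788  0.58790214 0.20115047] [-1.79899347e+02  4.33565914e-03  1.54857163e+02] 0.1 0.0870583412687355
```

View pics/top0.png

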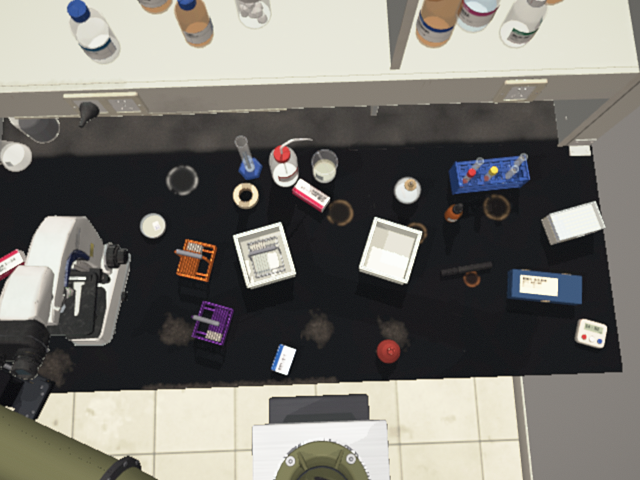

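View pics/scene0.png

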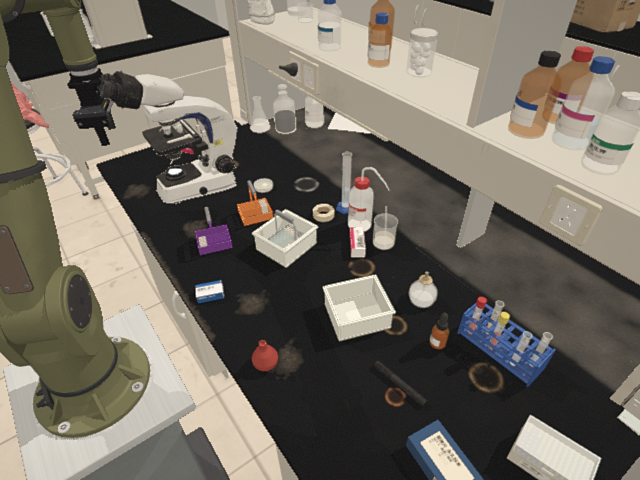

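The rack is in the left dish at top-view pixel (264,255), and the empty dish is at (390,250). The orange and purple decoys are at (196,260) and (212,322).

```bash
python3 - <<'E'
from h import *
for n,boxes in(("top",[(225,210,305,300),(350,205,430,295)]),("scene",[(245,200,325,270),(315,270,400,345)])):
    z=np.load(n+"0.npz");p,w=z["p"],z["w"]
    for i,(a,b,c,d) in enumerate(boxes):
        W=w[b:d,a:c].reshape(-1,3);P=p[b:d,a:c].reshape(-1,3).astype(int)
        m=(W[:,2]>.053)&(W[:,2]<.067)&(P.min(1)>150)
        r=cv2.minAreaRect((W[m,:2]*1000).astype(np.float32));print(n,i,m.sum(),r, np.median(W[m,2]))
        if i==0:
            m=(W[:,2]>.085)&(W[:,2]<.13);Q=W[m]
            print("bar",m.sum(),cv2.minAreaRect((Q[:,:2]*1000).astype(np.float32)),Q.mean(0),Q[:,2].max())
            q=Q-Q.mean(0)
            print(np.round(Q[::4]*1000).astype(int).tolist()[:40])
    a,b,c,d=boxes[0]
    cv2.imwrite(f"pics/{n}1.png",cv2.resize(p[b:d,a:c,::-1],None,fx=6,fy=6,interpolation=cv2.INTER_CUBIC))
z=np.load("top0.npz")["w"]
W=z.reshape(-1,3);
for lab,(u,v) in dict(lamp=(407,189),orange=(188,252),purple=(205,320),redb=(285,160),beaker=(324,165),scope=(110,255),scope2=(60,250),shelf=(300,100),shelftop=(300,60)).items(): print(lab,z[v,u])
E
```

```text
top 0 631 ((546.2298583984375, 117.0176010131836), (133.06207275390625, 119.75787353515625), 14.244174003601074) 0.06006884870948736
bar 147 ((546.820068359375, 115.46675872802734), (11.154460906982422, 74.7857894897461), 11.342741966247559) [0.54607454 0.11516434 0.10920498] 0.11801813151005343
[[555, 94, 115], [555, 104, 107], [553, 94, 114], [553, 85, 113], [553, 113, 107], [552, 104, 111], [550, 94, 116], [552, 85, 107], [550, 122, 109], [549, 113, 113], [549, 103, 114], [549, 94, 112], [549, 85, 110], [548, 129, 112], [548, 120, 110], [547, 110, 115], [547, 101, 113], [547, 92, 107], [546, 138, 111], [545, 129, 112], [545, 120, 111], [545, 111, 112], [546, 102, 105], [544, 143, 111], [543, 134, 112], [543, 124, 112], [543, 115, 110], [544, 107, 102], [542, 139, 108], [540, 129, 115], [541, 120, 108], [539, 145, 112], [539, 136, 112], [539, 127, 107], [538, 146, 106], [537, 137, 107], [537, 149, 98]]
top 1 643 ((547.0671997070312, -186.34042358398438), (119.54649353027344, 133.40444946289062), 70.19119262695312) 0.06023758500970599
scene 0 488 ((547.0618286132812, 118.60952758789
[... 609 characters left out ...]
553, 95, 111], [546, 108, 103], [549, 92, 111], [558, 88, 110], [548, 91, 109], [559, 91, 104], [552, 90, 105], [551, 92, 101], [552, 89, 99], [556, 82, 98], [555, 81, 92], [555, 82, 85]]
scene 1 739 ((548.630615234375, -185.18092346191406), (121.86003875732422, 132.74754333496094), 70.314697265625) 0.05940086846097446
lamp [ 0.69247739 -0.23297923  0.07537341]
orange [0.55039279 0.28944482 0.10385838]
purple [0.39233092 0.24944957 0.10501081]
redb [0.7479748  0.05714284 0.154875  ]
beaker [ 0.76643855 -0.03461644  0.05879737]
scope [0.54684639 0.46391114 0.11899702]
scope2 [0.52946127 0.50649211 0.27838055]
shelf [0.82219428 0.01604044 0.30655475]
shelftop [0.8690464  0.01243019 0.38343279]
```

View pics/top1.png

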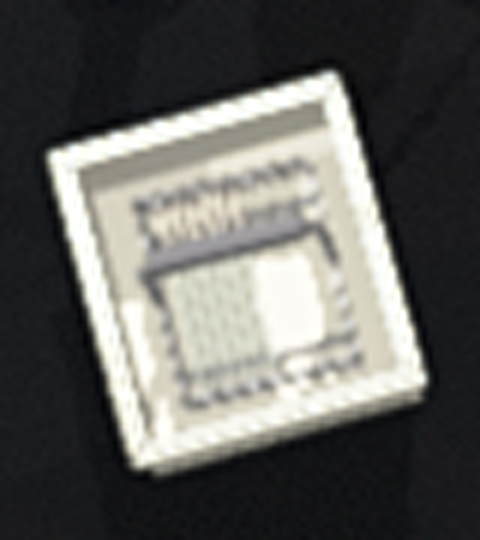

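View pics/scene1.png

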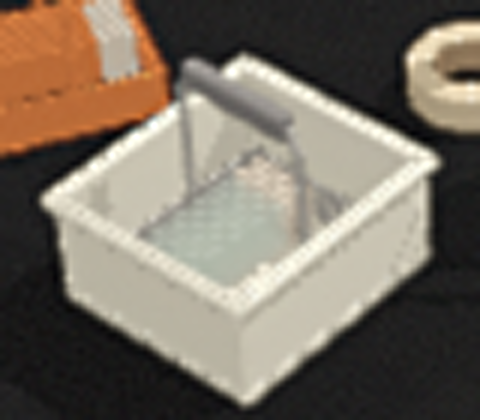

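Both views agree that the rack's bar runs from left to slightly far-right in the image, with the slides towards world +y. Next I'll check that the route past the microscope is clear.

```bash
python3 - <<'E'
from h import *
for n in("top","scene"):
    z=np.load(n+"0.npz");W=z["w"].reshape(-1,3)
    W=W[(z["d"].ravel()>0)&(W[:,2]>.12)&(W[:,1]>0)&(W[:,1]<.72)&(W[:,0]>.15)&(W[:,0]<.75)]
    print(n,"rows x .15..,cols y 0.. (5cm) max z mm")
    H=np.zeros((12,15),int)
    for x,y,zz in W:
        i,j=int((x-.15)/.05),int(y/.05);H[i,j]=max(H[i,j],int(zz*1000))
    print(H)
for n in("top","scene"):
    z=np.load(n+"0.npz");W=z["w"].reshape(-1,3);Q=W[(np.abs(W[:,0]-.547)<.03)&(np.abs(W[:,1]-.116)<.027)&(W[:,2]>.095)&(W[:,2]<.125)]
    v=cv2.fitLine(Q[:,:2].astype(np.float32),cv2.DIST_HUBER,0,.01,.01).ravel();print(v,np.degrees(np.arctan2(-v[0],v[1]))%180)
E
```

```text
top rows x .15..,cols y 0.. (5cm) max z mm
[[  0   0   0   0 707 705 696 687   0   0   0   0   0   0   0]
 [  0   0   0   0   0 671 682 682 654 338 393 375   0   0   0]
 [  0   0   0   0   0   0   0   0 628 398 399 369 229   0   0]
 [  0   0   0   0   0   0   0   0   0 399 400 393 250   0   0]
 [  0   0   0   0   0   0   0   0   0 383 395 391   0   0   0]
 [  0   0   0   0   0   0   0   0   0 350 375 374   0   0   0]
 [  0   0   0   0   0   0   0   0   0 341 360 359   0   0   0]
 [  0   0   0   0   0   0   0   0   0 275 291 290   0   0   0]
 [  0   0   0   0   0   0   0   0   0 265 271 271   0   0   0]
 [  0   0   0   0   0   0   0   0   0 231 239 238   0   0   0]
 [  0   0   0   0   0   0   0   0   0   0   0   0   0   0   0]
 [138 159   0   0   0   0   0   0   0   0   0   0   0   0   0]]
scene rows x .15..,cols y 0.. (5cm) max z mm
[[  0   0   0 656 652 635 627 601   0   0   0   0   0   0   0]
 [  0   0   0   0   0   0 626 615 604 585 392 552 400   0   0]
 [  0   0   0   0   0   0   0   0 594 592 579 553 286   0   0]
 [  0   0   0   0   0   0   0   0   0 394 568 566 309   0   0]
 [  0   0   0   0   0   0   0   0   0 385 390 391 197   0   0]
 [  0   0   0   0   0   0   0   0   0 357 372 372 196   0   0]
 [  0   0   0   0   0   0   0   0   0 344 356 355   0   0   0]
 [  0   0   0   0   0   0   0   0   0 279 287 286 193   0   0]
 [  0   0   0   0   0   0   0   0   0 263 270 269   0   0   0]
 [  0   0   0   0   0   0   0   0   0 224 235 237   0   0   0]
 [  0   0   0   0   0   0   0   0   0   0   0   0   0   0   0]
 [127 157   0   0   0   0   0   0   0   0   0   0   0   0   0]]
[ 0.22513235 -0.9743282   0.5464189   0.11155818] 13.010666
[ 0.22842933 -0.9735605   0.5466565   0.10959868] 13.204636
```

```bash
python3 - <<'E'
from h import *
a=np.load("top0.npz")["p"][300:480,0:160,::-1];b=np.load("scene0.npz")["p"][30:210,60:260,::-1]
f=lambda x,s:cv2.resize(x,s,interpolation=cv2.INTER_CUBIC)
cv2.imwrite("pics/c.png",np.hstack([f(a,(360,405)),f(b,(440,405))]))
for n,pts in(("scene",[(95,115),(105,145),(90,70),(118,82),(80,122),(140,85),(160,90),(110,130)]),("top",[(20,345),(40,400),(10,335),(8,375),(30,330),(20,360)])):
    w=np.load(n+"0.npz")["w"]
    for u,v in pts: print(n,u,v,w[v,u].round(3))
E
```

```text
scene 95 115 [0.251 0.495 0.328]
scene 105 145 [0.253 0.542 0.223]
scene 90 70 [0.285 0.556 0.414]
scene 118 82 [0.335 0.532 0.379]
scene 80 122 [0.215 0.522 0.31 ]
scene 140 85 [0.381 0.508 0.368]
scene 160 90 [0.426 0.503 0.344]
scene 110 130 [ 0.525  2.289 -0.547]
top 20 345 [0.34  0.518 0.387]
top 40 400 [0.243 0.502 0.335]
top 10 335 [0.358 0.537 0.387]
top 8 375 [0.289 0.531 0.395]
top 30 330 [0.366 0.507 0.379]
top 20 360 [0.314 0.517 0.386]
```

View pics/c.png

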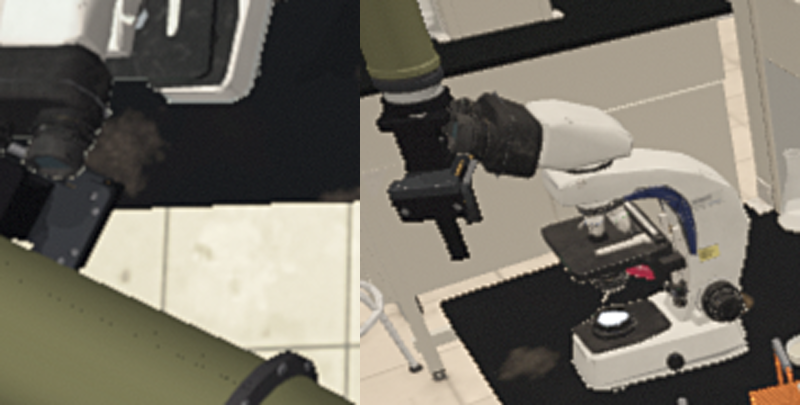

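The gripper sits just beside the microscope's eyepieces (crop left at about (50,160), right at (470,130)). I'll move sideways away from them first, then up, then over.

drive_tool:
  moves: [0.7,0,0,0,60,1.4,0,0,0,60,1.4,0,-1.2,0,60,1.4,0,-2.4,0,60,1.4,0,-3.6,0,60]
  squeeze: 25

```text
time_s: 0.72
tool_pos: [0.2253, 0.6119, 0.3471]
tool_rot: [-179.9, 0.0, 154.9]
force: [-0.0, 0.8, 0.2]
grip_width: 0.0605
grasp_force: 0.0
```

drive_tool:
  moves: [0,0,-1.2,0,60,0,0,-2.4,0,60,0,0,-3.0,0,60,0,0,-3.0,0,60]

```text
time_s: 1.23
tool_pos: [0.2256, 0.6128, 0.4676]
tool_rot: [179.8, -0.0, 154.9]
force: [0.9, 0.4, -0.9]
grip_width: 0.0599
grasp_force: 0.0
```

drive_tool:
  moves: [-1.05,-0.65,0,0,60,-2.1,-1.3,0,0,60,-3.15,-1.95,0,0,60,-4.2,-2.6,0,0,60,-5.25,-3.25,0,0,60]

```text
time_s: 1.85
tool_pos: [0.3609, 0.4034, 0.4639]
tool_rot: [-179.8, -0.0, 154.8]
force: [0.4, 0.2, 0.4]
grip_width: 0.0599
grasp_force: 0.0
```

drive_tool:
  moves: [-1.05,-0.65,0,0.9,60,-2.1,-1.3,0,1.8,60,-3.15,-1.95,0,2.7,60,-4.2,-2.6,0,3.6,60,-5.25,-3.25,0,4.4,60]

```text
time_s: 2.48
tool_pos: [0.4954, 0.1967, 0.4639]
tool_rot: [-179.8, 0.0, 110.6]
force: [0.3, -0.5, 0.3]
grip_width: 0.0599
grasp_force: 0.0
```

```bash
cat >> h.py <<'E'
def go(x,y,z,psi):
    o=env.get_obs();p=np.array(o["tool_pos"]);R=cv2.Rodrigues(np.zeros(3))[0]
    from scipy.spatial.transform import Rotation as S
    T=S.from_euler("xyz",o["tool_rot"],degrees=True)
    print(o["time_s"],p.round(4),o["tool_rot"].round(2) if hasattr(o["tool_rot"],"round") else o["tool_rot"],o["grip_width"],o["grasp_force"],"force",np.round(o["force"],1))
    print("units",(T.inv().apply(np.array([x,y,z])-p)/.04).round(3),"turn",((o["tool_rot"][2]-psi+180)%360-180)/10)
E
python3 -c "
from h import *
go(.5445,.1225,.2,103.1)"
```

```text
2.475 [0.4954 0.1967 0.4639] [-179.83    0.    110.58] 0.05993742125840586 0.0 force [ 0.3 -0.5  0.3]
units [-2.168  0.515  6.597] turn 0.7484760299708568
```

drive_tool:
  moves: [-1.1,0.25,1.2,0.4,60,-2.15,0.5,2.4,0.75,60,-2.15,0.5,3.6,0.75,60,-2.15,0.5,4.6,0.75,60,-2.15,0.5,4.6,0.75,60]

```text
time_s: 3.1
tool_pos: [0.5414, 0.1243, 0.277]
tool_rot: [-179.5, 0.0, 103.3]
force: [0.4, -0.2, 0.9]
grip_width: 0.06
grasp_force: 0.0
```

```bash
python3 - <<'E'
from h import *
go(.5445,.1225,.2,103.1)
p,d,w=shot("scene")
cv2.imwrite("pics/s2.png",cv2.resize(p[110:290,190:390,::-1],(800,600)[0:1]+(600,)) if 0 else cv2.resize(p[100:280,180:390,::-1],None,fx=3.3,fy=3.3,interpolation=cv2.INTER_CUBIC))
E
```

```text
3.1 [0.5414 0.1243 0.277 ] [-1.7945e+02  4.0000e-02  1.0335e+02] 0.059975186559249084 0.0 force [ 0.4 -0.2  0.9]
units [-0.061  0.084  1.925] turn 0.02455812268949842
```

View pics/s2.png

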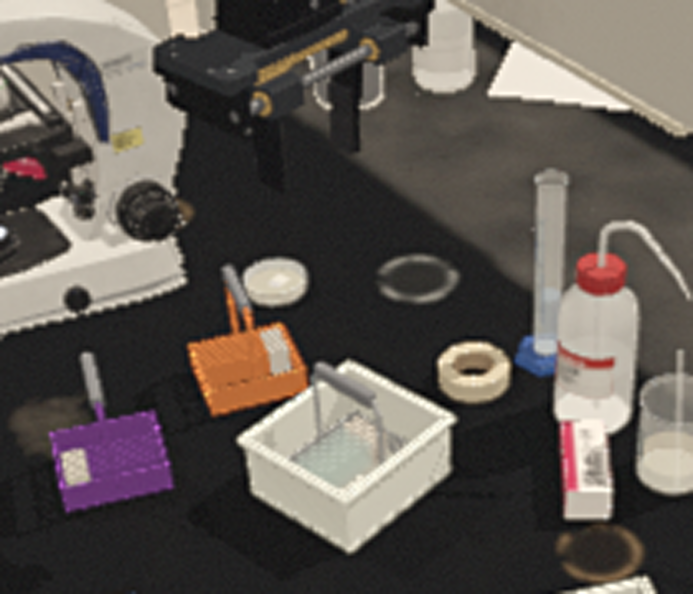

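drive_tool:
  moves: [-0.06,0.08,1.1,0,40,-0.06,0.08,2.2,0,40,-0.06,0.08,3.3,0,40,-0.06,0.08,4.2,0,40,-0.06,0.08,4.2,0,40]

```text
time_s: 3.78
tool_pos: [0.5473, 0.1236, 0.1133]
tool_rot: [-179.8, 0.0, 103.4]
force: [0.3, 0.5, 0.8]
grip_width: 0.0403
grasp_force: 0.0
```

```bash
python3 - <<'E'
from h import *
go(.5445,.1225,.086,103.1)
p,d,w=shot("scene")
cv2.imwrite("pics/s3.png",cv2.resize(p[170:270,235:335,::-1],None,fx=6,fy=6,interpolation=cv2.INTER_CUBIC))
E
```

```text
3.775 [0.5473 0.1236 0.1133] [-1.7983e+02  2.0000e-02  1.0339e+02] 0.04034105820410453 0.0 force [0.3 0.5 0.8]
units [-0.011 -0.072  0.683] turn 0.029028502749545736
```

View pics/s3.png

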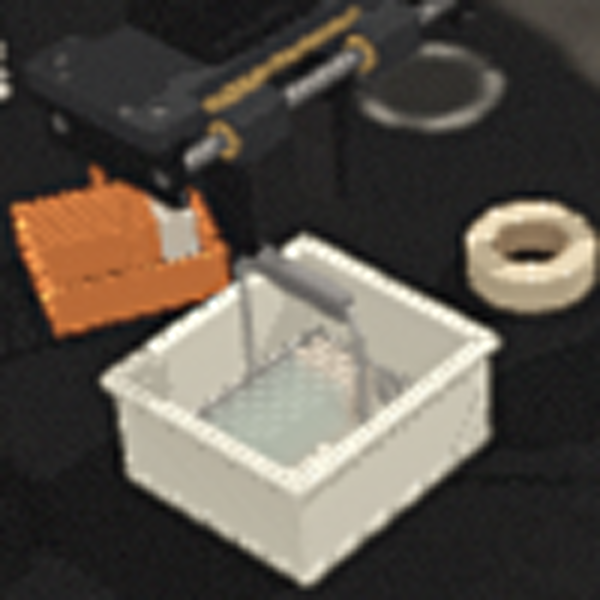

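```bash
python3 - <<'E'
from h import *
o=env.get_obs();p=np.array(o["tool_pos"])
m=env.camera_model("scene")
f=lambda P:((cv2.projectPoints(np.array([P],float),np.array(m["rvec"],float),np.array(m["tvec"],float),np.array(m["K"],float),None)[0].ravel()-[235,170])*6).round()
a=np.radians(13.3);u=np.array([np.cos(a),np.sin(a),0])
print("tcp",f(p),"tips",f(p-.02*u),f(p+.02*u),f(p-.02*u+[0,0,.07]),f(p+.02*u+[0,0,.07]))
print("bar",f([.547,.1155,.104]))
P,d,w=shot("top")
W=w.reshape(-1,3)
for n in("scene","top"):
    P,d,w=shot(n);W=w.reshape(-1,3);C=P.reshape(-1,3).max(1)
    Q=W[(np.abs(W[:,0]-.55)<.09)&(np.abs(W[:,1]-.14)<.08)&(W[:,2]>.125)&(W[:,2]<.30)]
    for lo in np.arange(.12,.3,.02):
        q=Q[(Q[:,2]>lo)&(Q[:,2]<lo+.02)]
        if len(q):print(n,lo.round(2),len(q),q.min(0).round(3),q.max(0).round(3))
E
```

```text
tcp [284. 250.] tips [252. 272.] [316. 228.] [238. 139.] [306.  96.]
bar [293. 282.]
scene 0.12 13 [0.521 0.107 0.135] [0.578 0.138 0.14 ]
scene 0.14 98 [0.519 0.107 0.14 ] [0.58  0.139 0.16 ]
scene 0.16 102 [0.515 0.106 0.16 ] [0.582 0.139 0.18 ]
scene 0.18 69 [0.514 0.104 0.18 ] [0.587 0.143 0.199]
scene 0.2 228 [0.46  0.068 0.2  ] [0.639 0.174 0.22 ]
scene 0.22 499 [0.46  0.066 0.22 ] [0.64  0.176 0.24 ]
scene 0.24 862 [0.46  0.066 0.24 ] [0.64  0.181 0.26 ]
scene 0.26 261 [0.495 0.087 0.26 ] [0.572 0.138 0.28 ]
scene 0.28 185 [0.494 0.078 0.28 ] [0.571 0.148 0.3  ]
top 0.2 5 [0.502 0.074 0.212] [0.581 0.092 0.219]
top 0.22 52 [0.467 0.066 0.22 ] [0.586 0.095 0.236]
top 0.24 52 [0.463 0.067 0.24 ] [0.489 0.077 0.257]
top 0.28 2 [0.508 0.077 0.298] [0.514 0.079 0.3  ]
```

drive_tool:
  moves: [0,-0.08,0.3,0,40,0,-0.08,0.6,0,40,0,-0.08,0.6,0,40]

```text
time_s: 4.35
tool_pos: [0.5439, 0.1226, 0.0887]
tool_rot: [-179.8, 0.0, 103.4]
force: [0.0, 0.2, 0.3]
grip_width: 0.0402
grasp_force: 0.0
```

```bash
python3 - <<'E'
from h import *
go(.5445,.1225,.086,103.1)
P,d,w=shot("scene");W=w.reshape(-1,3)
C=P.reshape(-1,3).max(1)
Q=W[(np.abs(W[:,0]-.55)<.06)&(np.abs(W[:,1]-.125)<.05)&(C<60)]
for lo in np.arange(.06,.22,.01):
        q=Q[(Q[:,2]>lo)&(Q[:,2]<lo+.01)]
        if len(q):print(lo.round(2),len(q),q.min(0).round(3),q.max(0).round(3))
cv2.imwrite("pics/s4.png",cv2.resize(P[180:260,245:325,::-1],None,fx=7,fy=7,interpolation=cv2.INTER_CUBIC))
E
```

```text
4.35 [0.5439 0.1226 0.0887] [-1.7985e+02  1.0000e-02  1.0336e+02] 0.04016384359188063 0.0 force [0.  0.2 0.3]
units [-0.005  0.014  0.068] turn 0.026352396730527517
0.11 31 [0.515 0.106 0.11 ] [0.574 0.139 0.12 ]
0.12 44 [0.514 0.105 0.12 ] [0.575 0.141 0.13 ]
0.13 45 [0.513 0.105 0.13 ] [0.575 0.136 0.14 ]
0.14 44 [0.511 0.105 0.14 ] [0.575 0.137 0.15 ]
0.15 50 [0.51  0.103 0.15 ] [0.579 0.132 0.16 ]
0.16 22 [0.51  0.102 0.16 ] [0.581 0.14  0.17 ]
0.17 8 [0.498 0.11  0.17 ] [0.579 0.133 0.178]
0.18 44 [0.495 0.076 0.181] [0.604 0.125 0.19 ]
0.19 58 [0.495 0.075 0.19 ] [0.605 0.166 0.2  ]
0.2 35 [0.497 0.076 0.2  ] [0.601 0.147 0.206]
0.21 111 [0.49  0.085 0.21 ] [0.609 0.159 0.22 ]
```

View pics/s4.png

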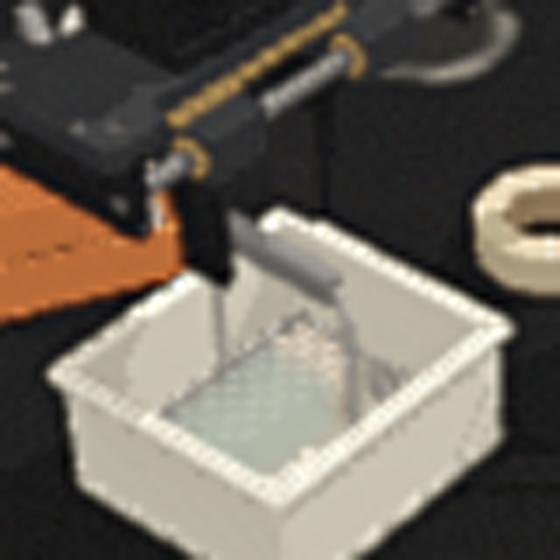

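```bash
python3 - <<'E'
from h import *
o=env.get_obs();p=np.array(o["tool_pos"])
m=env.camera_model("scene")
f=lambda P:cv2.projectPoints(np.array([P],float),np.array(m["rvec"],float),np.array(m["tvec"],float),np.array(m["K"],float),None)[0].ravel().round(1)
a=np.radians(13.3);u=np.array([np.cos(a),np.sin(a),0])
for k in(.02,.035):print("near tip",k,f(p-k*u),"20mm up",f(p-k*u+[0,0,.02]))
P,d,w=shot("scene")
for v in range(208,226,2):print(v,[(x,w[v,x].round(3).tolist(),int(P[v,x].max())) for x in(272,274,276)])
E
```

```text
near tip 0.02 [276.6 224.1] 20mm up [276.  218.1]
near tip 0.035 [272.5 226.9] 20mm up [271.8 220.9]
208 [(272, [0.514, 0.113, 0.15], 23), (274, [0.517, 0.108, 0.152], 26), (276, [0.522, 0.107, 0.15], 26)]
210 [(272, [0.515, 0.116, 0.142], 25), (274, [0.515, 0.106, 0.148], 24), (276, [0.522, 0.108, 0.143], 28)]
212 [(272, [0.515, 0.117, 0.135], 24), (274, [0.517, 0.11, 0.138], 27), (276, [0.521, 0.106, 0.139], 20)]
214 [(272, [0.516, 0.12, 0.126], 24), (274, [0.518, 0.114, 0.129], 26), (276, [0.52, 0.106, 0.133], 18)]
216 [(272, [0.514, 0.117, 0.122], 22), (274, [0.518, 0.114, 0.122], 25), (276, [0.521, 0.109, 0.124], 22)]
218 [(272, [0.517, 0.124, 0.109], 129), (274, [0.517, 0.114, 0.116], 44), (276, [0.519, 0.107, 0.12], 13)]
220 [(272, [0.54, 0.171, 0.061], 255), (274, [0.547, 0.172, 0.057], 193), (276, [0.519, 0.107, 0.113], 71)]
222 [(272, [0.539, 0.171, 0.055], 200), (274, [0.547, 0.173, 0.049], 204), (276, [0.541, 0.151, 0.067], 150)]
224 [(272, [0.537, 0.168, 0.05], 201), (274, [0.543, 0.168, 0.048], 204), (276, [0.54, 0.149, 0.061], 143)]
```

The camera shows the fingertips at z≈0.11, about 20 mm above the reported TCP. I'll go 22 mm lower, which is safe under either reading, and then close.

drive_tool:
  moves: [0,0,0.3,0,40,0,0,0.55,0,40,0,0,0.55,0,30,0,0,0.55,0,20,0,0,0.55,0,16]

```text
time_s: 5.08
tool_pos: [0.5455, 0.123, 0.0685]
tool_rot: [180.0, -0.0, 103.4]
force: [0.6, -0.3, -0.8]
grip_width: 0.0199
grasp_force: 0.0
```

drive_tool:
  moves: [0,0,0,0,8,0,0,0,0,0,0,0,0,0,0,0,0,0,0,0,0,0,0,0,0]
  squeeze: 30

```text
time_s: 5.7
tool_pos: [0.5454, 0.1229, 0.0684]
tool_rot: [180.0, -0.0, 103.4]
force: [0.7, -0.3, 0.3]
grip_width: 0.0096
grasp_force: 29.9
```

```bash
python3 - <<'E'
from h import *
go(.5445,.1225,.086,103.1);print(env.grasp_offset)
P,d,w=shot("scene")
cv2.imwrite("pics/s5.png",cv2.resize(P[180:260,245:325,::-1],None,fx=7,fy=7,interpolation=cv2.INTER_CUBIC))
E
```

```text
5.7 [0.5454 0.1229 0.0684] [179.96  -0.   103.36] 0.009569211517673306 29.949510069563985 force [ 0.7 -0.3  0.3]
units [-0.005 -0.024 -0.441] turn 0.026324260328939884
0.0187
```

View pics/s5.png

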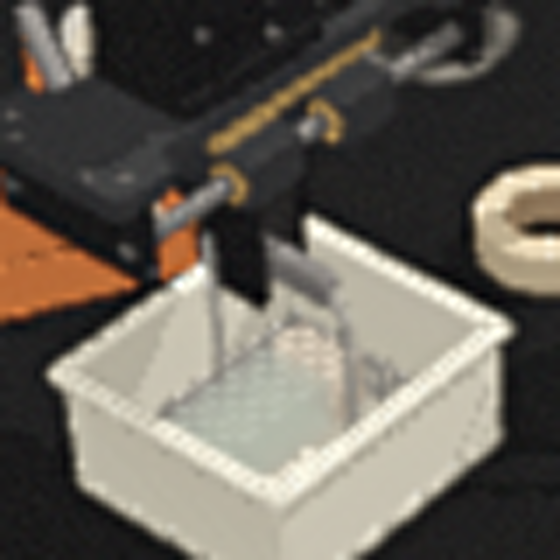

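The gripper holds the bar: the opening is 9.6 mm, the bar's thickness. Now a slow lift.

drive_tool:
  moves: [0,0,-0.15,0,0,0,0,-0.4,0,0,0,0,-0.7,0,0,0,0,-1.0,0,0,0,0,-1.3,0,0]
  squeeze: 45

```text
time_s: 6.38
tool_pos: [0.5453, 0.1229, 0.1213]
tool_rot: [180.0, -0.0, 103.4]
force: [0.3, 0.5, -1.7]
grip_width: 0.0096
grasp_force: 44.9
```

drive_tool:
  moves: [0,0,-0.3,0,0,0,0,-0.6,0,0,0,0,-0.85,0,0,0,0,-0.95,0,0,0,0,-0.95,0,0]

```text
time_s: 7.0
tool_pos: [0.5452, 0.1229, 0.1583]
tool_rot: [180.0, -0.0, 103.4]
force: [0.3, 0.6, -2.6]
grip_width: 0.0096
grasp_force: 44.9
```

```bash
python3 - <<'E'
from h import *
go(.5445,.1225,.086,103.1)
for n,(a,b,c,e) in dict(scene=(235,165,335,265),top=(215,200,315,300)).items():
    P,d,w=shot(n);W=w.reshape(-1,3);np.savez(n+"6.npz",p=P,w=w)
    globals()[n]=cv2.resize(P[b:e,a:c,::-1],(400,400),interpolation=cv2.INTER_CUBIC)
cv2.imwrite("pics/s6.png",np.hstack([scene,top]))
E
```

```text
7.0 [0.5452 0.1229 0.1583] [179.98  -0.   103.36] 0.009587239527164825 44.9465068615973 force [ 0.3  0.6 -2.6]
units [-0.005 -0.019  1.807] turn 0.026287996434029993
```

View pics/s6.png

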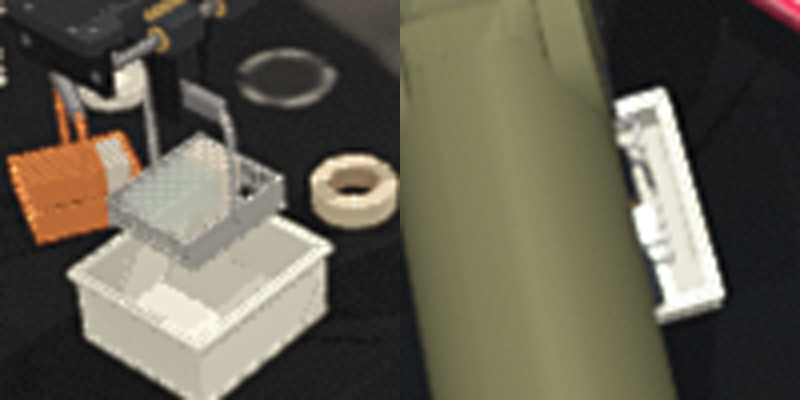

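The rack hangs clear of the dish and level (9th–10th picture). Now I'll hold it for 2.5 s.

drive_tool:
  moves: [0,0,0,0,0,0,0,0,0,0,0,0,0,0,0,0,0,0,0,0,0,0,0,0,0]

```text
time_s: 7.72
tool_pos: [0.5451, 0.1228, 0.1582]
tool_rot: [180.0, -0.0, 103.4]
force: [0.4, 0.7, -2.4]
grip_width: 0.0096
grasp_force: 44.9
```

drive_tool:
  moves: [0,0,0,0,0,0,0,0,0,0,0,0,0,0,0,0,0,0,0,0,0,0,0,0,0]

```text
time_s: 8.35
tool_pos: [0.5451, 0.1229, 0.1582]
tool_rot: [180.0, -0.0, 103.4]
force: [-0.0, -0.5, -2.5]
grip_width: 0.0097
grasp_force: 44.9
```

drive_tool:
  moves: [0,0,0,0,0,0,0,0,0,0,0,0,0,0,0,0,0,0,0,0,0,0,0,0,0]

```text
time_s: 8.98
tool_pos: [0.5451, 0.1229, 0.1582]
tool_rot: [180.0, -0.0, 103.4]
force: [0.3, -0.1, -1.6]
grip_width: 0.01
grasp_force: 44.9
```

drive_tool:
  moves: [0,0,0,0,0,0,0,0,0,0,0,0,0,0,0,0,0,0,0,0,0,0,0,0,0]

```text
time_s: 9.6
tool_pos: [0.5451, 0.1228, 0.1582]
tool_rot: [180.0, -0.0, 103.4]
force: [0.1, 0.0, -1.4]
grip_width: 0.0096
grasp_force: 44.9
```

```bash
python3 - <<'E'
from h import *
P,d,w=shot("scene");W=w.reshape(-1,3);C=P.reshape(-1,3).astype(int)
near=(np.abs(W[:,0]-.547)<.08)&(np.abs(W[:,1]-.116)<.08)
s=near&(W[:,2]>.075)&(W[:,2]<.175)&(C.max(1)>70)
Q=W[s]
print(len(Q),np.percentile(Q[:,2],[0,2,10,25,50,75,90,98,100]).round(3))
lo=Q[Q[:,2]<.135]
print("basket rect",cv2.minAreaRect((lo[:,:2]*1000).astype(np.float32)))
# per-corner height profile in rack frame
a=np.radians(13.2);c=np.array([.547,.1155]);X=(lo[:,:2]-c)@np.array([[np.cos(a),-np.sin(a)],[np.sin(a),np.cos(a)]])
for n,ax in(("x",0),("y",1)):
    for b in np.arange(-.05,.05,.01):
        k=(X[:,ax]>b)&(X[:,ax]<b+.01)
        if k.sum()>3:print(n,b.round(3),k.sum(),lo[k,2].min().round(4),lo[k,2].max().round(4))
print(X.min(0),X.max(0))
go(.548,-.186,.158,70.2)
E
```

```text
876 [0.095 0.099 0.102 0.109 0.118 0.122 0.125 0.162 0.174]
basket rect ((547.2841186523438, 116.34236145019531), (90.99189758300781, 77.8805160522461), 12.62094783782959)
x -0.05 101 0.0955 0.1232
x -0.04 115 0.0973 0.1253
x -0.03 84 0.0965 0.1252
x -0.02 80 0.0968 0.1259
x -0.01 88 0.0962 0.1343
x 0.0 82 0.0949 0.1304
x 0.01 79 0.0982 0.1249
x 0.02 75 0.0969 0.1267
x 0.03 62 0.0993 0.1269
x 0.04 57 0.0984 0.1228
y -0.04 219 0.0949 0.1343
y -0.03 27 0.0995 0.1232
y -0.02 32 0.0979 0.1211
y -0.01 171 0.0969 0.1259
y 0.0 94 0.0973 0.1266
y 0.01 94 0.0988 0.1269
y 0.02 99 0.1003 0.1267
y 0.03 87 0.096 0.1337
[-0.04478328 -0.03827927] [0.04620893 0.03961829]
9.65 [0.5451 0.1228 0.1582] [180.    -0.   103.36] 0.009805775302216784 44.94651968590915 force [ 0.  -0.2 -1.9]
units [-7.528e+00 -1.714e+00  4.000e-03] turn 3.315800132812001
```

drive_tool:
  moves: [-0.2,-0.04,-0.1,0,0,-0.6,-0.13,-0.2,0,0,-1.1,-0.24,-0.3,0,0,-1.7,-0.37,-0.3,0,0,-2.3,-0.5,-0.3,0,0]

```text
time_s: 10.28
tool_pos: [0.5469, 0.026, 0.1707]
tool_rot: [180.0, 0.0, 103.3]
force: [-0.2, 0.2, -2.1]
grip_width: 0.0093
grasp_force: 44.9
```

drive_tool:
  moves: [-0.6,-0.13,0,0.3,0,-1.2,-0.27,0,0.8,0,-1.8,-0.4,0,1.4,0,-2.4,-0.53,0,2.0,0,-2.9,-0.64,0,2.5,0]

```text
time_s: 10.9
tool_pos: [0.5485, -0.0927, 0.1704]
tool_rot: [180.0, 0.0, 78.0]
force: [0.3, -0.4, -1.3]
grip_width: 0.0094
grasp_force: 44.9
```

```bash
python3 -c "
from h import *
go(.5497,-.179,.170,70.4)"
```

```text
10.9 [ 0.5485 -0.0927  0.1704] [1.7998e+02 1.0000e-02 7.7970e+01] 0.009385906594598868 44.94545940309763 force [ 0.3 -0.4 -1.3]
units [-2.104  0.48   0.011] turn 0.7574711810566015
```

drive_tool:
  moves: [-0.5,0.11,0,0.3,0,-1.0,0.23,0,0.55,0,-1.5,0.34,0,0.75,0,-1.9,0.43,0,0.75,0,-2.1,0.48,0,0.75,0]

```text
time_s: 11.52
tool_pos: [0.5505, -0.1776, 0.1701]
tool_rot: [-180.0, 0.0, 70.8]
force: [-0.4, 0.1, -1.8]
grip_width: 0.0098
grasp_force: 44.9
```

drive_tool:
  moves: [0,0,0,0,0,0,0,0,0,0,0,0,0,0,0,0,0,0,0,0]

```text
time_s: 12.02
tool_pos: [0.5508, -0.1757, 0.1702]
tool_rot: [180.0, -0.0, 70.9]
force: [0.0, -0.4, -1.9]
grip_width: 0.0097
grasp_force: 44.9
```

```bash
python3 - <<'E'
from h import *
go(.5497,-.179,.170,70.4)
for n in("scene","top"):
    P,d,w=shot(n);W=w.reshape(-1,3);C=P.reshape(-1,3).astype(int)
    near=(np.abs(W[:,0]-.548)<.09)&(np.abs(W[:,1]+.186)<.09)
    for lab,m in(("rack",near&(W[:,2]>.095)&(W[:,2]<.143)&(C.max(1)>70)),("dish",near&(W[:,2]>.053)&(W[:,2]<.067)&(C.min(1)>130))):
        if m.sum()>20:print(n,lab,m.sum(),cv2.minAreaRect((W[m,:2]*1000).astype(np.float32)),np.percentile(W[m,2],[1,99]))
E
```

```text
12.025 [ 0.5508 -0.1757  0.1702] [ 1.800e+02 -2.000e-02  7.091e+01] 0.009661004753562538 44.946623761206865 force [ 0.  -0.4 -1.9]
units [-0.088  0.002  0.005] turn 0.05126833059135834
scene rack 1218 ((548.9903564453125, -182.00311279296875), (77.69959259033203, 89.18600463867188), 70.24755096435547) [0.10883693 0.1383093 ]
scene dish 544 ((548.1914672851562, -185.20443725585938), (123.66358184814453, 131.97665405273438), 69.64938354492188) [0.05379102 0.06263953]
top rack 25 ((558.6371459960938, -148.78700256347656), (1.9902993440628052, 84.40522003173828), 70.5929183959961) [0.10853032 0.13716158]
top dish 224 ((562.7547607421875, -140.40283203125), (27.786073684692383, 131.2715301513672), 73.1094741821289) [0.05404119 0.06670845]
```

The rack is within 3 mm and about 0.5° of the dish, level, with its underside at about z = 0.108. One small correction, then a short settle.

drive_tool:
  moves: [-0.04,0,0,0.03,0,-0.08,0,0,0.05,0,-0.08,0,0,0.05,0,-0.08,0,0,0.05,0,-0.08,0,0,0.05,0]

```text
time_s: 12.75
tool_pos: [0.5496, -0.1792, 0.1701]
tool_rot: [180.0, -0.0, 70.4]
force: [0.2, 0.0, -1.8]
grip_width: 0.0093
grasp_force: 44.9
```

drive_tool:
  moves: [0,0,0,0,0,0,0,0,0,0,0,0,0,0,0,0,0,0,0,0,0,0,0,0,0]

```text
time_s: 13.38
tool_pos: [0.5496, -0.1792, 0.1702]
tool_rot: [180.0, -0.0, 70.4]
force: [-0.4, 0.4, -2.2]
grip_width: 0.0099
grasp_force: 44.9
```

```bash
python3 -c "
from h import *
go(.5497,-.179,.170,70.4)
print(env.sign_off())"
```

```text
13.375 [ 0.5496 -0.1792  0.1702] [180.    -0.    70.36] 0.009904366087354682 44.94658260606229 force [-0.4  0.4 -2.2]
units [0.006 0.001 0.004] turn -0.004097323609329351
the job is handed in; nothing more can be done
None
```

The job is handed in at 13.4 s with the rack held level, still and square about 45 mm above the empty dish's rim, after a 2.5 s drip hold over the first dish; `sign_off` gave no verdict.

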